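Fit the loose crank on the mould press and wind its lid shut

ROBOT

A 7-joint arm with a two-finger parallel gripper is mounted at the origin on the work surface. World frame = base frame: x ahead of the robot, y to its left, z up, the work surface at z = 0. Lengths are in m, angles in rad, forces in N, time in s.
With the tool pointing down it reaches from about 0.4 to 0.925 m from the base axis. Payload 5.6 kg.
Tool frame: the origin (TCP) lies midway between the tips of the shut fingers; the grasp point (between the pads) lies 19 mm behind it; z points along the fingers, y is the line along which they close (so a half turn about z gives the same grasp; the last joint's range is limited). The gripper opens to 85 mm and grips with 20 to 120 N. Pads are 22 mm wide; open, the fingers measure 114 mm over their backs; the gripper's body (76 mm by 85 mm) begins 54 mm behind the grasp point. The pads swing forward as they close: fully open they stand 13 mm farther back than shut.
Start: joints at [1.126, 0.468, -0.012, 1.603, 0.006, 1.071, -0.056], TCP at [0.254, -0.598, 0.231] pointing down, gripper open.
Joint ranges: [-2.53, 2.53], [-0.31, 2.02], [-1.57, 1.55], [0.28, 2.44], [-1.29, 4.43], [0.15, 1.84], [-2.92, 2.92]. Speed limits (rad/s): [2.57, 2.57, 3.14, 3.14, 3.14, 3.14, 3.14].

INTERFACE

Orientations are given as a rotation vector (axis times angle).
In Python, from station import * gives the robot as it stands. The module is installed in compiled form; this text tells all that it offers.
- The arm moves only by the shell command python3 -m crank 'ROWS'. ROWS is JSON, a list of rows, each a list of 5 numbers: the finger opening in cm, from 0 to 8.54, then the shift along the tool's x, y, z in cm, then the turn about the tool's z in rad. A call has 1 to 5 rows; each row shifts and turns the commanded pose from where the row before left it, along the tool's axes as they then stand; what a row does not reach is not made up. A row lasts 1/8 s, in which the tool goes at most 62.5 mm and 10.7 degrees, less where a joint would pass 70% of its speed; a pose out of reach is approached as far as the arm can. A call is refused whole if a number of a shift passes 6.25 or a number of a turn 0.188, either way. A call with a gripper value outside its range is refused whole. The fingers move at their own pace and stop on an object; the grip force is fixed at half the most. Time passes only in rows, so rows that do not move let the fingers close. It gives the time, the measured TCP pose, the force, the opening and the grip force at its end, in the units of the state.
- observe(): the state, without advancing time (a new reading comes with each control period).
- grab_frame(name): name is "scene" or "top" or "wrist"; returns (picture, depth): 384x512x3 uint8, red, green, blue; 384x512 float32, m along the optical axis (not along the pixel's ray), 0 where there is no reading.
- camera_info(name): a dict with "K" (3x3 intrinsics, pixels), "world_from_camera" (4x4, takes a point from camera to world coordinates); the wrist camera has in their place "T_tool_cam" (4x4, takes a point from camera to tool coordinates, whose origin is the TCP and whose axes are the flange's). Camera axes: x right, y down, z forward; pixel columns grow to the right and rows downward; lengths in m; the calibration is good to about 2 mm. A picture is of the moment at which its call begins: read the wrist's pose just before it. camera_info takes no time and is no camera call.
- hand_in(): hands the job in; it is judged then, once.
The state is a dict: "t": time; "joint_positions": joint angles; "qvel": joint speeds; "tau": joint torques, N m; "ee_pos": TCP position; "eef_rot": TCP orientation; "ft_force": force on the tool from outside, world axes, zero at the start; "ft_torque": the same for the moment, N m; "grip_width": finger opening in m; "grasp_force": force on a finger pad.
Only numpy, scipy, OpenCV 4.12 (cv2) and the standard library are available. Lean on these libraries where they do the work, as an engineer would, in place of code of your own. Each camera call takes 0.05 s, during which the arm holds its last target. There are 200 camera calls.

TASK

The mould in the screw press is filled, but its lid still stands open and the crank is off. Lift the loose crank, set its socket over the hex of the press spindle, which is hidden down in the guard tube, feel for the flats until it drops fully home, then wind it clockwise (seen from above) until the lid is fully closed on the mould. Leave the crank fully seated and upright on the spindle; do not drop or fling it, and leave the spare mould, bowl and tongs where they are.

Things in the scene. Friction and masses are not known exactly. Their poses are not given: they have to be found in the camera images.
- crank: Loose bare aluminium crank, 0.62 kg, standing on its hub. Origin: centre of the hub's underside, the mouth of its hex socket (25.4 mm across flats, 42 mm deep; two flats face along x). z up the hub, x along the arm to the grip. Hub 46 mm diameter, 76 mm tall; flat arm 22 mm wide at 64-76 mm; opposite it a 40 mm ball, centre at x = -60, z = 70 mm, balances it.
- crank_boss (a point): Centre of the crank's round boss, to lift it by: 36 mm diameter, 44 mm tall, on top of the hub and on its axis; this point is 98 mm above the hub's underside. Same axes as the crank (x along the arm to the grip).
- crank_grip (a point): Centre of the crank's upright black grip, 28 mm diameter, 60 mm tall, which spins freely on its pin; its axis is 100 mm from the hub's axis, this point 109 mm above the hub's underside. To wind, push it round in a circle about the hub; it takes about 3 N.
- hex_foot (a point): On the spindle's axis, on the 44 mm wide shoulder where the hub's underside rests when fully home. The greased hex (24 mm across flats, top edge bevelled) stands 38 mm above this point; its heading is unknown (these axes do not turn with it): under light pressure turn the crank up to 60 degrees one way until it drops on. It sinks with the lid, 10 mm a turn.
- guard_rim (a point): Centre of the open top of the press's fixed guard tube, on the spindle's axis, 222 mm above the table, 60 mm inside, 68 mm outside diameter; the hex's top is about level with it (5 mm below to 2 mm above). Stainless press: base 190 x 260 mm, cross-beam along y, 52 x 250 mm, top at 158 mm, guard tube on its middle. Axes z up, y along the beam.
- lid (a joint): How far the lid has gone down, in m: 0.024 = closed on the mould's rim, a hard stop. At the start it is 13 to 20 mm short of that. Each turn of the spindle clockwise seen from above lowers it 10 mm; it stays where it is left.
- spare_mould: Bystander: open empty stainless box 110 x 160 x 57 mm. Origin under its centre.
- bowl: Bystander: green plastic bowl, 150 mm wide, 60 mm tall. Origin under its centre.
- tongs: Bystander: steel tongs 230 mm long with black grips, lying flat. Origin at the middle, on the table.
There are look-alikes about, which are no part of the job. Leave any orange or red look-alike of the crank alone.

How it is judged:
On the way, in this order (a step that is already met when the one before it is completed fails the run):
1. the crank is fully home on the hex: its hub within 3 mm of the shoulder, on its axis within 3 mm and upright, with the lid still open by 5 mm or more (z of crank in the frame of hex_foot below 0.003 m and horizontal distance between crank and hex_foot below 0.003 m and angle between crank's own z axis and vertical below 0.1 rad and value of joint lid below 0.019 m), for 0.2 s.
2. the lid is wound down on the mould, within 1.5 mm of fully closed (value of joint lid above 0.0225 m), for 0.2 s.
At the end, for the whole second after the job is handed in: The lid is within 1.5 mm of fully closed, and the crank stands at rest on the spindle, fully home (hub within 3 mm of the shoulder and of the axis) and upright (within 0.1 rad) (value of joint lid above 0.0225 m and z of crank in the frame of hex_foot below 0.003 m and horizontal distance between crank and hex_foot below 0.003 m and angle between crank's own z axis and vertical below 0.1 rad and linear speed of crank below 0.02 m/s); the robot touches nothing.
It fails at once if the crank is dropped (a free fall of some 5 cm) or flung (linear speed of crank above 1 m/s and not (contact force between the fingers and crank above 0.3 N)).
It fails at once if the spare mould, bowl or tongs are shifted by more than 30 mm (distance of any of spare_mould, bowl, tongs from where it was at the start of the episode above 0.03 m).
It also fails if it takes over 72 s, if anything falls off the work surface, if the arm or the gripper's body presses on something with over 40 N, if the wrist force passes 120 N, or if a joint passes its speed limit or range.

## Working session

There is one attempt and no reset: what is moved stays moved. The work goes in short steps, Python scripts to look and compute and a shell command to move; the robot and the scene stay as the last step left them, time stands still between calls to the robot, and variables do not carry over. Pictures are saved under pics/ and viewed, at most 10 in all, crops included, and the job is handed in when it is done.

```bash
mkdir -p pics
python3 - <<'E'
from station import *
import cv2,numpy as np
s=observe();print(s)
for n in("scene","top"):
    p,d=grab_frame(n);c=camera_info(n);print(n,c)
    cv2.imwrite(f"pics/{n}0.png",p[:,:,::-1]);np.savez(f"{n}0.npz",p=p,d=d,K=c["K"],T=c["world_from_camera"])
E
```

```text
{'t': 0.0, 'joint_positions': array([ 1.12600556,  0.46836956, -0.0116151 ,  1.60363283,  0.00600512,
        1.07141535, -0.0562879 ]), 'qvel': array([-0.0001211 ,  0.00113942,  0.00154911, -0.00051726, -0.00062427,
        0.00049699,  0.00219055]), 'tau': array([ 3.38530062e-04, -5.32379651e+01,  2.16548983e-02, -2.51303995e+01,
        1.14579831e-02,  7.80251372e-03, -1.73462712e-05]), 'ee_pos': array([ 0.25391397, -0.59773822,  0.23033948]), 'eef_rot': array([-3.07673095e+00, -6.26491298e-01,  7.50220860e-04]), 'ft_force': array([ 0.73080884, -0.56426962,  0.07581299]), 'ft_torque': array([0.02546773, 0.01290527, 0.00731477]), 'grasp_force': 0.0, 'grip_width': 0.08548984209699004}
scene {'K': array([[398.46549844,   0.        , 261.96291158],
       [  0.        , 398.46549844, 190.62781571],
       [  0.        ,   0.        ,   1.        ]]), 'world_from_camera': array([[ 0.6633574 ,  0.5019999 , -0.55493519,  1.22848977],
       [ 0.74799771, -0.42366128,  0.51089191, -0.63177202],
       [ 0.02136314, -0.75399418, -0.65653362,  0.96056698],
       [ 0.        ,  0.        ,  0.        ,  1.        ]])}
top {'K': array([[384.33446886,   0.        , 253.81049362],
       [  0.        , 384.33446886, 189.25961749],
       [  0.        ,   0.        ,   1.        ]]), 'world_from_camera': array([[-0.02705365, -0.99847352,  0.04815321,  0.47679515],
       [-0.99961208,  0.02670275, -0.00791569,  0.01088548],
       [ 0.00661778, -0.04834868, -0.9988086 ,  1.45774303],
       [ 0.        ,  0.        ,  0.        ,  1.        ]])}
```

View pics/scene0.png

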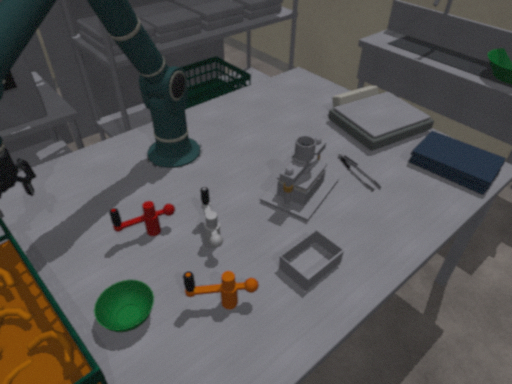

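View pics/top0.png

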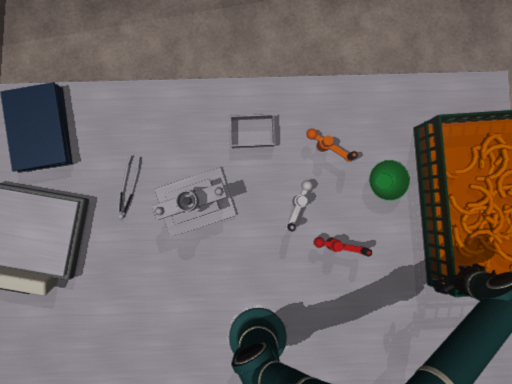

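The scene holds three cranks, located in the top view: bare aluminium (hub ~302,201), orange (~328,145) and red (~343,245). The bare grey one with the black grip at (292,227) and ball at (307,186) fits. The press's guard tube is at about (187,202). I'll confirm in an enlarged crop.

```bash
cat > h.py <<'E'
import numpy as np,cv2
def ray(f,u,v,z):
    R=f["T"][:3,:3];o=f["T"][:3,3]
    d=R@np.linalg.inv(f["K"])@np.array([u,v,1.]);return o+d*(z-o[2])/d[2]
def pts(f):
    h,w=f["d"].shape;v,u=np.mgrid[:h,:w];P=np.stack([u,v,np.ones_like(u)],-1)@np.linalg.inv(f["K"]).T*f["d"][...,None]
    return P@f["T"][:3,:3].T+f["T"][:3,3]
E
python3 - <<'E'
from h import *
t=np.load("top0.npz");s=np.load("scene0.npz")
a=t["p"][170:240,265:340];b=t["p"][160:240,150:240];c=s["p"][180:255,190:235];e=s["p"][125:215,255:345]
r=lambda x,w,h:cv2.resize(x[:,:,::-1],(w,h),interpolation=cv2.INTER_CUBIC)
im=np.vstack([np.hstack([r(a,400,300),r(b,400,300)]),np.hstack([r(c,400,300),r(e,400,300)])])
cv2.imwrite("pics/crop1.png",im)
W=pts(t)
for nm,(v0,v1,u0,u1),lo,hi in[("boss",(185,215,290,315),.108,.13),("grip",(215,240,280,303),.125,.15),("ball",(175,196,298,318),.07,.1),("rim",(175,225,160,215),.205,.235)]:
    w=W[v0:v1,u0:u1].reshape(-1,3);m=(w[:,2]>lo)&(w[:,2]<hi);print(nm,m.sum(),w[m].mean(0),w[m].min(0),w[m].max(0))
for g in(t,s):
    pass
E
```

```text
boss 87 [ 0.49748489 -0.16474535  0.12026361] [ 0.48177321 -0.18116452  0.11097335] [ 0.5135053  -0.14859561  0.12916568]
grip 49 [ 0.40708866 -0.12390099  0.13869739] [ 0.39390704 -0.13760859  0.13221008] [ 0.41812225 -0.11289258  0.14481773]
ball 122 [ 0.54502964 -0.18527216  0.08186514] [ 0.51777484 -0.20644063  0.07108731] [ 0.57211974 -0.15811848  0.09623388]
rim 164 [0.50474157 0.22140677 0.21869034] [0.47218425 0.18760714 0.20510042] [0.53711428 0.25566459 0.23215652]
```

View pics/crop1.png

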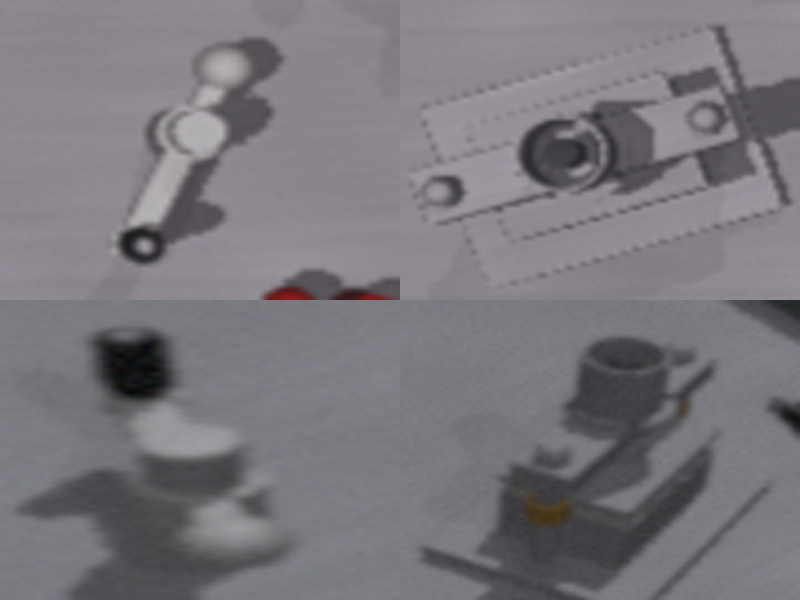

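The crop confirms it: an all-grey hub, arm and ball with a black grip. Its boss is at about (302,201) in the top view, and the guard tube is at (189,201). Next I'll work out the approach.

```bash
cat > go.py <<'E'
import sys,numpy as np
from station import observe
from scipy.spatial.transform import Rotation as R
s=observe();M=R.from_rotvec(s["eef_rot"]).as_matrix()
h=np.degrees(np.arctan2(M[1,1],M[0,1]))
print("t %.2f"%s["t"],"pos",s["ee_pos"].round(4),"yhead %.1f"%h,"tilt",M[:2,2].round(4),"j7 %.2f"%s["joint_positions"][6],"F",s["ft_force"].round(1),"Tz",s["ft_torque"].round(2),"w %.4f gf %.0f"%(s["grip_width"],s["grasp_force"]))
if len(sys.argv)>3:
    d=np.array(list(map(float,sys.argv[1:4])))-s["ee_pos"];print("shift cm",(M.T@d*100).round(2))
if len(sys.argv)>4: print("turn rad",round(float(np.radians((h-float(sys.argv[4])+180)%360-180)),3))
E
python3 go.py 0.4975 -0.1647 0.2 65.6
```

```text
t 0.10 pos [ 0.2539 -0.5978  0.2304] yhead -67.0 tilt [-0.0007  0.0014] j7 -0.06 F [0.3 0.2 0. ] Tz [0.05 0.02 0.  ] w 0.0854 gf 0
shift cm [ 39.35 -30.34   3.09]
turn rad -2.314
```

```bash
python3 -m crank '[[8.5,3.9,-3.0,0,0],[8.5,3.9,-3.0,0,0],[8.5,3.9,-3.0,0,0],[8.5,3.9,-3.0,0,0],[8.5,3.9,-3.0,0,0]]'; python3 -m crank '[[8.5,3.9,-3.0,0,0],[8.5,3.9,-3.0,0,0],[8.5,3.9,-3.0,0,0],[8.5,3.9,-3.0,0,0],[8.5,3.9,-3.0,0,0]]'; python3 -m crank '[[8.5,0,0,0,-0.187],[8.5,0,0,0,-0.187],[8.5,0,0,0,-0.187],[8.5,0,0,0,-0.187],[8.5,0,0,0,-0.187]]'; python3 -m crank '[[8.5,0,0,0,-0.187],[8.5,0,0,0,-0.187],[8.5,0,0,0,-0.187],[8.5,0,0,0,-0.187],[8.5,0,0,0,-0.187]]'; python3 go.py 0.4975 -0.1647 0.2 65.6
```

```text
t: 0.72
ee_pos: [0.3754, -0.3823, 0.231]
eef_rot: [-3.078, -0.627, 0.0]
ft_force: [0.4, -0.4, -0.1]
grip_width: 0.0851
grasp_force: 0.0
t: 1.35
ee_pos: [0.4962, -0.1682, 0.2311]
eef_rot: [-3.078, -0.627, 0.001]
ft_force: [1.2, -0.2, 0.2]
grip_width: 0.0848
grasp_force: 0.0
t: 1.98
ee_pos: [0.4955, -0.1696, 0.2309]
eef_rot: [-2.459, -1.954, 0.001]
ft_force: [-0.3, 0.1, -0.2]
grip_width: 0.0847
grasp_force: 0.0
t: 2.6
ee_pos: [0.4955, -0.1696, 0.2309]
eef_rot: [-1.315, -2.852, 0.0]
ft_force: [0.5, -0.4, 0.1]
grip_width: 0.0851
grasp_force: 0.0
t 2.60 pos [ 0.4955 -0.1696  0.2309] yhead 40.5 tilt [-0.0008  0.0002] j7 0.80 F [ 0.5 -0.4  0.1] Tz [ 0.    0.05 -0.03] w 0.0851 gf 0
shift cm [0.24 0.48 3.09]
turn rad -0.438
```

```bash
python3 -m crank '[[8.5,0.24,0.48,0,-0.146],[8.5,0,0,0,-0.146],[8.5,0,0,0,-0.146],[8.5,0,0,0,0]]' >/dev/null; python3 go.py 0.4975 -0.1647 0.2 65.6
python3 - <<'E'
from station import *
from h import *
from scipy.spatial.transform import Rotation as R
s=observe();print(s["joint_positions"].round(2))
p,d=grab_frame("wrist");c=camera_info("wrist")
T=np.eye(4);T[:3,:3]=R.from_rotvec(s["eef_rot"]).as_matrix();T[:3,3]=s["ee_pos"];T=T@c["T_tool_cam"]
np.savez("w1.npz",p=p,d=d,K=c["K"],T=T);cv2.imwrite("pics/w1.png",p[:,:,::-1])
E
```

```text
t 3.10 pos [ 0.4976 -0.1648  0.2309] yhead 65.2 tilt [-0.0007  0.0005] j7 1.18 F [ 0.1 -0.3  1. ] Tz [-0.04 -0.04 -0.01] w 0.0852 gf 0
shift cm [0.01 0.   3.09]
turn rad -0.008
[ 0.79  0.33 -0.64  1.88  0.23  1.01  1.18]
```

View pics/w1.png

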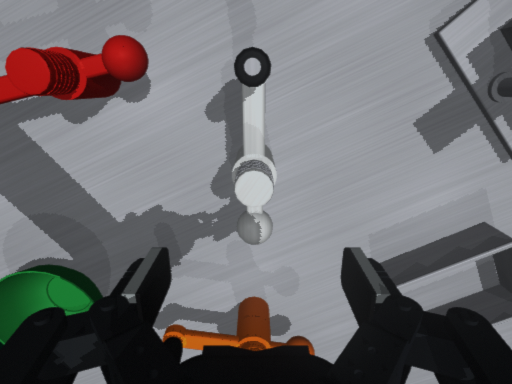

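The wrist view shows the bare crank below the fingers: boss top at about (254,188), grip at (252,67). I'll refine these positions.

```bash
python3 - <<'E'
from h import *
f=np.load("w1.npz");f=dict(f)
W=pts(f)
for nm,(v0,v1,u0,u1),lo,hi in[("boss",(160,215,225,285),.114,.126),("grip",(40,95,225,280),.132,.145)]:
    m=np.zeros(f["d"].shape,np.uint8);m[v0:v1,u0:u1]=((W[...,2]>lo)&(W[...,2]<hi))[v0:v1,u0:u1]
    v,u=np.where(m);c,r=cv2.minEnclosingCircle(np.stack([u,v],1).astype(np.float32));z=W[v,u,2].mean()
    print(nm,len(u),c,r,z,ray(f,*c,z),W[v,u].mean(0))
E
python3 go.py 0.4975 -0.1647 0.084
```

```text
boss 1179 (253.5, 187.89999389648438) 19.744972229003906 0.11762272854599741 [ 0.49921147 -0.16834402  0.11762273] [ 0.49919333 -0.16823121  0.11762273]
grip 1124 (252.10739135742188, 66.65935516357422) 19.772079467773438 0.13671469551917043 [ 0.40941922 -0.12745279  0.1367147 ] [ 0.4093582  -0.12738142  0.1367147 ]
t 3.15 pos [ 0.4977 -0.1648  0.231 ] yhead 65.1 tilt [-0.0005  0.0003] j7 1.18 F [ 0.4  0.3 -0.4] Tz [-0.01 -0.02  0.02] w 0.0852 gf 0
shift cm [1.00e-02 0.00e+00 1.47e+01]
```

```bash
python3 go.py 0.4985 -0.1665 0.084; python3 -m crank '[[8.5,0.12,-0.11,4.5,0],[8.5,0,0,4.5,0],[8.5,0,0,3.5,0],[8.5,0,0,2.2,0],[8.5,0,0,0,0]]'; python3 -m crank '[[2,0,0,0,0],[2,0,0,0,0],[2,0,0,0,0],[2,0,0,0,0],[2,0,0,0,0]]'; python3 go.py
```

```text
t 3.15 pos [ 0.4977 -0.1648  0.231 ] yhead 65.1 tilt [-0.0005  0.0003] j7 1.18 F [ 0.4  0.3 -0.4] Tz [-0.01 -0.02  0.02] w 0.0852 gf 0
shift cm [-0.16 -0.12 14.7 ]
t: 3.78
ee_pos: [0.4951, -0.1648, 0.0827]
eef_rot: [-0.675, -3.064, -0.001]
ft_force: [1.5, -0.3, 0.2]
grip_width: 0.0851
grasp_force: 0.0
t: 4.4
ee_pos: [0.497, -0.1657, 0.0854]
eef_rot: [0.674, 3.067, -0.001]
ft_force: [-1.1, -0.8, 6.0]
grip_width: 0.0349
grasp_force: 59.3
t 4.40 pos [ 0.497  -0.1657  0.0854] yhead 65.2 tilt [ 0.0014 -0.0012] j7 1.04 F [-1.1 -0.8  6. ] Tz [0.04 0.27 0.03] w 0.0349 gf 59
```

```bash
python3 -m crank '[[5.5,0,0,-0.2,0],[5.5,0,0,0,0],[5.5,0,0,0,0],[5.5,0,0,0,0]]' >/dev/null; python3 go.py 0.4985 -0.1665 0.088 65.6
```

```text
t 4.90 pos [ 0.4963 -0.1652  0.0862] yhead 65.3 tilt [-0.0002  0.0001] j7 1.04 F [-0.7 -0.2 -0.1] Tz [0.03 0.06 0.02] w 0.0550 gf 0
shift cm [-0.25 -0.03 -0.18]
turn rad -0.006
```

Run:
```python
from station import *
from h import *
from scipy.spatial.transform import Rotation as R
s=observe()
p,d=grab_frame("wrist");c=camera_info("wrist")
T=np.eye(4);T[:3,:3]=R.from_rotvec(s["eef_rot"]).as_matrix();T[:3,3]=s["ee_pos"];T=T@c["T_tool_cam"]
np.savez("w2.npz",p=p,d=d,K=c["K"],T=T);cv2.imwrite("pics/w2.png",p[:,:,::-1])
f=dict(p=p,d=d,K=c["K"],T=T);print(s["ee_pos"],c["T_tool_cam"].round(3))
```

```text
[ 0.49631578 -0.1651959   0.08617034] [[-0.001 -0.947 -0.321  0.083]
 [ 1.    -0.    -0.001 -0.001]
 [ 0.001 -0.321  0.947 -0.14 ]
 [ 0.     0.     0.     1.   ]]
```

View pics/w2.png

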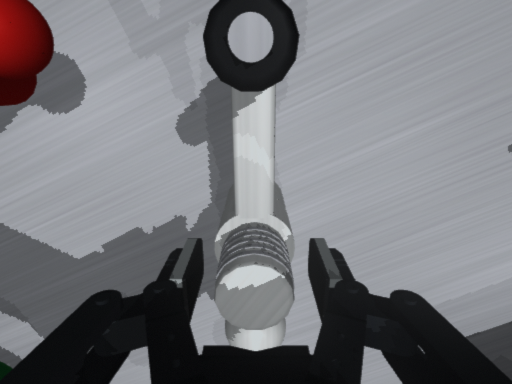

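Boss top is centred at about (255,292), radius about 40 px, between the open fingers. I'll cast that ray.

Run:
```python
from h import *
f=dict(np.load("w2.npz"));print(f["K"][0],f["K"][1])
W=pts(f)
print(W[292,255],W[38,250])
m=np.zeros(f["d"].shape,np.uint8);m[230:335,205:300]=((W[...,2]>.115)&(W[...,2]<.126))[230:335,205:300]
v,u=np.where(m);c,r=cv2.minEnclosingCircle(np.stack([u,v],1).astype(np.float32));print(c,r,W[v,u].mean(0),ray(f,*c,W[v,u,2].mean()))
```

```text
[302.37353917   0.         255.38403849] [  0.         302.37353917 188.49639867]
[ 0.49706405 -0.16664133  0.11797859] [ 0.40962301 -0.12764181  0.13842465]
(254.04006958007812, 295.2950134277344) 40.13142013549805 [ 0.49878022 -0.16794161  0.1176282 ] [ 0.49868043 -0.16784637  0.1176282 ]
```

```bash
python3 go.py 0.4985 -0.1675 0.088 65.6; python3 -m crank '[[5.5,-0.3,-0.1,-0.1,0],[5.5,0,0,0,0],[2,0,0,0,0],[2,0,0,0,0],[2,0,0,0,0]]' >/dev/null; python3 -m crank '[[2,0,0,0,0],[2,0,0,-1,0],[2,0,0,-2,0],[2,0,0,-3,0],[2,0,0,0,0]]'; python3 go.py
python3 - <<'E'
from station import *
from h import *
from scipy.spatial.transform import Rotation as R
s=observe();p,d=grab_frame("wrist");c=camera_info("wrist")
T=c["T_tool_cam"];f=dict(p=p,d=d,K=c["K"],T=T);cv2.imwrite("pics/w3.png",p[:,:,::-1])
W=pts(f)
for b,lo,hi in[((230,335,205,300),-.045,-.02),((0,95,200,305),-.07,-.04)]:
    m=np.zeros(d.shape,np.uint8);m[b[0]:b[1],b[2]:b[3]]=((W[...,2]>lo)&(W[...,2]<hi)&(d>0))[b[0]:b[1],b[2]:b[3]]
    v,u=np.where(m);print(len(u),W[v,u].mean(0).round(4),W[v,u].min(0).round(3),W[v,u].max(0).round(3))
E
```

```text
t 4.95 pos [ 0.4963 -0.1652  0.0862] yhead 65.3 tilt [-0.0002  0.0001] j7 1.04 F [ 1.   0.2 -0.5] Tz [-0.01  0.03 -0.01] w 0.0550 gf 0
shift cm [-0.3  -0.12 -0.18]
turn rad -0.006
t: 6.2
ee_pos: [0.4997, -0.1678, 0.1487]
eef_rot: [0.673, 3.065, -0.001]
ft_force: [0.3, -0.1, -6.0]
grip_width: 0.0346
grasp_force: 60.8
t 6.20 pos [ 0.4997 -0.1678  0.1487] yhead 65.2 tilt [ 0.0034 -0.0015] j7 1.11 F [ 0.3 -0.1 -6. ] Tz [-0.02 -0.08  0.01] w 0.0346 gf 61
6137 [ 0.0019 -0.002  -0.0297] [-0.019 -0.024 -0.044] [ 0.017  0.019 -0.02 ]
6433 [ 0.0952 -0.0014 -0.0491] [ 0.084 -0.015 -0.054] [ 0.105  0.012 -0.042]
```

The crank is lifted (6 N weight, grip 61 N). Next I'll raise it, carry it near the press, and view the rim from the wrist camera.

```bash
python3 go.py 0.455 0.10 0.335; python3 -m crank '[[2,0,0,-4,0],[2,0,0,-5,0],[2,0,0,-5,0],[2,0,0,-4.6,0],[2,0,2,0,0]]' ;python3 -m crank '[[2,1.3,4.2,0,0],[2,2,5,0,0],[2,3,5,0,0],[2,3,5,0,0],[2,3,3,0,0]]'; python3 go.py 0.455 0.1 0.335
```

```text
t 6.25 pos [ 0.4986 -0.1678  0.1473] yhead 65.2 tilt [ 0.0006 -0.0007] j7 1.11 F [-0.8  0.4 -6. ] Tz [-0.07  0.02  0.01] w 0.0346 gf 61
shift cm [ 15.16  22.48 -18.79]
t: 6.88
ee_pos: [0.5079, -0.1512, 0.3352]
eef_rot: [0.678, 3.063, -0.003]
ft_force: [-0.3, -0.5, -6.4]
grip_width: 0.0343
grasp_force: 62.4
t: 7.5
ee_pos: [0.4869, 0.1065, 0.3314]
eef_rot: [-0.668, -3.067, -0.0]
ft_force: [0.6, -0.3, -5.7]
grip_width: 0.0347
grasp_force: 61.9
t 7.50 pos [0.4869 0.1065 0.3314] yhead 65.4 tilt [-0.0029  0.0008] j7 0.71 F [ 0.6 -0.3 -5.7] Tz [-0.03 -0.08 -0.  ] w 0.0347 gf 62
shift cm [ 2.63 -1.91 -0.35]
```

```bash
python3 -m crank '[[2,1.5,0,-0.3,0],[2,1,0,0,0],[2,0,0,0,0],[2,0,0,0,0]]' >/dev/null; python3 go.py
python3 - <<'E'
from station import *
from h import *
from scipy.spatial.transform import Rotation as R
s=observe();p,d=grab_frame("wrist");c=camera_info("wrist")
T=np.eye(4);T[:3,:3]=R.from_rotvec(s["eef_rot"]).as_matrix();T[:3,3]=s["ee_pos"];T=T@c["T_tool_cam"]
f=dict(p=p,d=d,K=c["K"],T=T);np.savez("w4.npz",**f);cv2.imwrite("pics/w4.png",p[:,:,::-1])
q=np.linalg.inv(T)@np.array([.505,.2205,.222,1]);print("rim px",(c["K"]@q[:3]/q[2])[:2])
W=pts(f);m=(abs(W[...,0]-.505)<.05)&(abs(W[...,1]-.22)<.05)&(abs(W[...,2]-.219)<.006)
v,u=np.where(m);print(len(u),u.min(),u.max(),v.min(),v.max(),W[v,u].min(0),W[v,u].max(0),W[v,u].mean(0))
if len(u)>5:
    e=cv2.fitEllipse(cv2.convexHull(np.stack([u,v],1).astype(np.int32)));print(e,ray(f,*e[0],.222))
E
```

```text
t 8.00 pos [0.4661 0.1129 0.336 ] yhead 65.1 tilt [-0.     -0.0004] j7 0.71 F [ 0.1 -0.1 -5.9] Tz [-0.05 -0.07 -0.04] w 0.0341 gf 62
rim px [386.87478735 173.43817072]
2018 345 423 138 211 [0.47436773 0.18467968 0.21306369] [0.54206801 0.25189418 0.22148643] [0.50784616 0.21947313 0.21769767]
((383.7655029296875, 174.5563201904297), (71.82194519042969, 80.21520233154297), 60.83191680908203) [0.50483588 0.21773501 0.222     ]
```

View pics/w4.png

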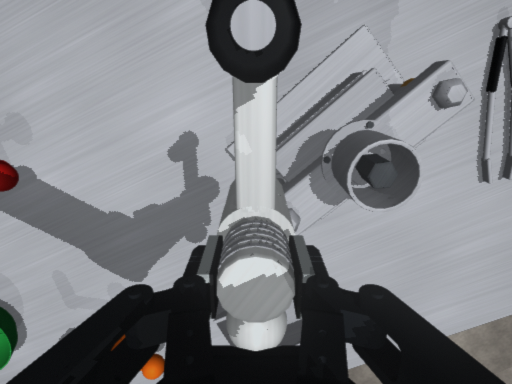

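The rim ring is centred at about (384,174) and the hex top is visible inside it near (378,172). I'll enlarge it to read the hex heading.

Run:
```python
from h import *
f=dict(np.load("w4.npz"));p=f["p"][125:225,335:435]
p=cv2.convertScaleAbs(p,alpha=1.6)
cv2.imwrite("pics/crop4.png",cv2.resize(p[:,:,::-1],(600,600),interpolation=cv2.INTER_CUBIC))
```

```text
(no output)
```

View pics/crop4.png

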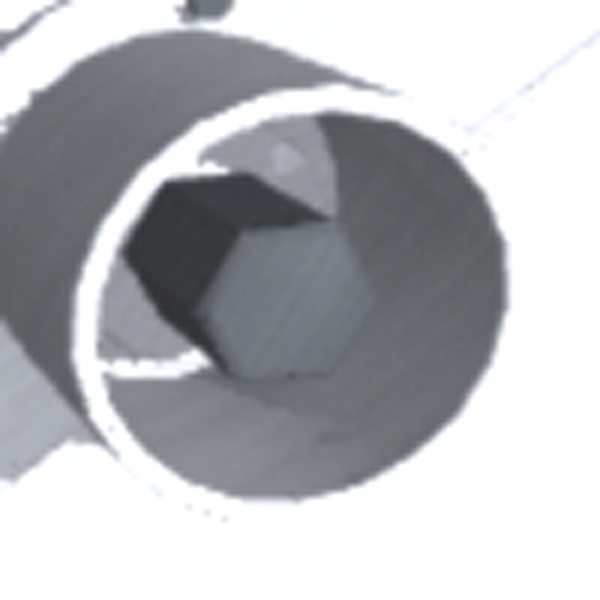

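Hex corners are clearly seen in the crop at (238,232), (338,222), (375,295), (330,372), (228,378) and (198,310). The inner rim spans about 100–508 × 112–498.

```bash
python3 - <<'E'
from h import *
f=dict(np.load("w4.npz"))
C=np.array([(238,232),(338,222),(375,295),(330,372),(228,378),(198,310)])
px=C/6+[334.58,124.58]
c=px.mean(0).round().astype(int);zh=np.median(pts(f)[c[1]-5:c[1]+6,c[0]-5:c[0]+6,2]);print("hex z by depth",zh)
P=np.array([ray(f,u,v,.219) for u,v in px])[:,:2];o=P.mean(0);D=P-o
print("centre",o,"radius",np.linalg.norm(D,axis=1),"(13.86)")
a=np.degrees(np.arctan2(D[:,1],D[:,0]));print("corner mod60",a%60)
for u,v in[(303,305),(100,305),(508,290),(303,112),(290,498)]:print(ray(f,u/6+334.58,v/6+124.58,.222)[:2])
W=pts(f)
# crank arm heading in same view
B=W[292,255];G=W[25,253];print(B,G,np.degrees(np.arctan2(*(G-B)[1::-1])))
E
python3 go.py
```

```text
hex z by depth 0.21636747858619154
centre [0.50585556 0.21702787] radius [0.01341966 0.01360433 0.0132453  0.01365    0.01364813 0.01265824] (13.86)
corner mod60 [12.67130452  8.1507735   9.85690471 12.39911634  4.95988604 10.54228815]
[0.50607276 0.2185462 ]
[0.49360059 0.19168756]
[0.5164387  0.24626245]
[0.4787618  0.22693487]
[0.53457095 0.20775522]
[0.46732911 0.11129333 0.36716076] [0.37711661 0.15273318 0.38849619] 155.32792510924185
t 8.05 pos [0.4661 0.1131 0.336 ] yhead 65.1 tilt [-0.0001 -0.0001] j7 0.71 F [ 0.8 -0.3 -6.3] Tz [-0.05 -0.06 -0.01] w 0.0343 gf 62
```

```bash
python3 -m crank '[[2,0,0,0,-0.176],[2,0,0,0,-0.176],[2,0,0,0,-0.176],[2,0,0,0,-0.176],[2,0,0,0,0]]' >/dev/null; python3 -m crank '[[2,0,0,0,-0.176],[2,0,0,0,-0.176],[2,0,0,0,-0.176],[2,0,0,0,0],[2,0,0,0,0]]'; python3 go.py 0.5055 0.2177 0.335 135.8
```

```text
t: 9.3
ee_pos: [0.4657, 0.1141, 0.3362]
eef_rot: [1.216, -2.896, -0.0]
ft_force: [0.4, 0.4, -5.0]
grip_width: 0.0342
grasp_force: 62.1
t 9.30 pos [0.4657 0.1141 0.3362] yhead 135.6 tilt [-0.  0.] j7 1.89 F [ 0.4  0.4 -5. ] Tz [ 0.02 -0.02  0.01] w 0.0342 gf 62
shift cm [-10.18   4.41   0.12]
turn rad -0.004
```

```bash
python3 -m crank '[[2,-3,1.3,0,0],[2,-3.5,1.5,0,0],[2,-2.7,1.2,0,0],[2,-1,0.4,0,0],[2,0,0,0,0]]' >/dev/null; python3 -m crank '[[2,0,0,0,0],[2,0,0,0,0]]' >/dev/null; python3 go.py 0.5055 0.2177 0.335 135.8
```

```text
t 10.18 pos [0.5052 0.2169 0.3363] yhead 135.7 tilt [ 0.0003 -0.0011] j7 1.62 F [-1.3  0.  -5.8] Tz [ 0.03 -0.04 -0.03] w 0.0347 gf 62
shift cm [-0.08  0.03  0.13]
turn rad -0.001
```

```bash
python3 -m crank '[[2,-0.08,0.03,1.2,0],[2,0,0,0.8,0],[2,0,0,0,0]]' >/dev/null; python3 go.py; python3 -m crank '[[2,0,0,0.3,0],[2,0,0,0.2,0],[2,0,0,0.2,0],[2,0,0,0.2,0],[2,0,0,0,0]]' >/dev/null; python3 go.py  0.5055 0.2177 0.305
```

```text
t 10.55 pos [0.5049 0.2184 0.3151] yhead 135.8 tilt [-0.002  -0.0008] j7 1.60 F [ 0.1  0.8 -5.4] Tz [ 0.05 -0.04  0.  ] w 0.0344 gf 62
t 11.18 pos [0.5053 0.2189 0.3071] yhead 135.8 tilt [-0.0003 -0.0001] j7 1.60 F [-0.2 -0.3 -5.2] Tz [ 0.02 -0.    0.01] w 0.0343 gf 62
shift cm [ 0.08 -0.1   0.21]
```

```bash
python3 -m crank '[[2,0.08,-0.1,0.1,0],[2,0,0,0.1,0],[2,0,0,0.1,0],[2,0,0,0,0]]' >/dev/null; python3 go.py  0.5055 0.2177 0.3;  python3 -m crank '[[2,0,0,0.1,0],[2,0,0,0.1,0],[2,0,0,0.1,0],[2,0,0,0,0]]' >/dev/null; python3 go.py  0.5055 0.2177 0.3
```

```text
t 11.68 pos [0.5058 0.2177 0.3044] yhead 135.8 tilt [ 0.0005 -0.    ] j7 1.60 F [ 0.8 -0.4 -5.4] Tz [ 0.01 -0.24 -0.04] w 0.0344 gf 62
shift cm [0.02 0.02 0.44]
t 12.18 pos [0.506  0.2174 0.3011] yhead 135.8 tilt [ 0.0007 -0.0001] j7 1.59 F [ 3.5 -1.6 -5.8] Tz [-0.19 -1.   -0.02] w 0.0344 gf 62
shift cm [0.02 0.06 0.11]
```

```bash
python3 -m crank '[[2,0,-0.07,0,0],[2,0,0,0.1,0],[2,0,0,0.1,0],[2,0,0,0,0]]' >/dev/null; python3 go.py;  python3 -m crank '[[2,0,0,0,0.05],[2,0,0,0.1,0.05],[2,0,0,0,0]]' >/dev/null; python3 go.py  0.5059 0.217 0.29
```

```text
t 12.68 pos [0.5061 0.2173 0.2992] yhead 135.8 tilt [0.0001 0.0001] j7 1.59 F [ 2.9 -0.4 -5.2] Tz [ 0.01 -0.93 -0.  ] w 0.0346 gf 62
t 13.05 pos [0.5056 0.2174 0.2981] yhead 130.2 tilt [-0.0008 -0.0001] j7 1.50 F [ 2.8  0.4 -5.2] Tz [ 0.14 -0.63  0.03] w 0.0345 gf 62
shift cm [ 0.   -0.05  0.81]
```

```bash
python3 -m crank '[[2,-0.03,-0.04,0.3,0],[2,0,0,0.3,0],[2,0,0,0.3,0],[2,0,0,0,0]]' >/dev/null; python3 go.py;  python3 -m crank '[[2,0,0,0.3,0],[2,0,0,0.3,0],[2,0,0,0.3,0],[2,0,0,0,0]]' >/dev/null; python3 go.py  0.5059 0.217 0.27
```

```text
t 13.55 pos [0.5063 0.2171 0.2888] yhead 130.1 tilt [-0.0009 -0.    ] j7 1.50 F [ 1.3  0.  -6.2] Tz [ 0.21 -0.26 -0.05] w 0.0347 gf 62
t 14.05 pos [0.5065 0.217  0.2799] yhead 130.1 tilt [-0.0004 -0.0001] j7 1.49 F [ 0.1  0.3 -6.6] Tz [ 0.17 -0.12 -0.05] w 0.0345 gf 62
shift cm [0.04 0.03 0.99]
```

It has slid onto the hex with almost no force. I'll continue to the shoulder in small steps.

```bash
python3 -m crank '[[2,0,0,0.3,0],[2,0,0,0.3,0],[2,0,0,0,0]]' >/dev/null; python3 go.py;  python3 -m crank '[[2,0,0,0.2,0],[2,0,0,0.2,0],[2,0,0,0,0]]' >/dev/null; python3 go.py;  python3 -m crank '[[2,0,0,0.15,0],[2,0,0,0.15,0],[2,0,0,0,0]]' >/dev/null; python3 go.py
```

```text
t 14.43 pos [0.5065 0.2171 0.274 ] yhead 130.1 tilt [-0.0003  0.    ] j7 1.48 F [-0.6  0.7 -5. ] Tz [ 0.21 -0.05  0.01] w 0.0344 gf 62
t 14.80 pos [0.5065 0.2171 0.2701] yhead 130.1 tilt [-0.0002 -0.    ] j7 1.48 F [ 0.4  0.3 -4.7] Tz [ 0.19 -0.12  0.02] w 0.0343 gf 62
t 15.18 pos [0.5068 0.2174 0.2681] yhead 130.1 tilt [0.0011 0.    ] j7 1.48 F [-1.4  0.3  2.9] Tz [-0.1   0.3   0.02] w 0.0346 gf 63
```

```bash
python3 -m crank '[[2,0,0,0.05,0],[2,0,0,0,0],[2,0,0,0,0]]' >/dev/null; python3 go.py; python3 -m crank '[[2,0,0,0.03,0.185],[2,0,0,0.03,0.185],[2,0,0,0.03,0.185],[2,0,0,0.03,0.185],[2,0,0,0.03,0.185]]' >/dev/null; python3 go.py 0.5066 0.2172 0.2667
```

```text
t 15.55 pos [0.5069 0.2175 0.2681] yhead 130.1 tilt [0.0016 0.    ] j7 1.48 F [-3.  -1.2  7. ] Tz [-0.3   0.63 -0.06] w 0.0349 gf 63
t 16.18 pos [0.5065 0.2196 0.2669] yhead 76.9 tilt [0.0021 0.0031] j7 0.64 F [-2.1  3.9  4.6] Tz [0.72 0.57 0.24] w 0.0343 gf 63
shift cm [-0.06 -0.23  0.02]
```

```bash
python3 -m crank '[[2,-0.03,-0.1,0.03,0.185],[2,0,0,0.03,0.185],[2,0,0,0.03,0.185],[2,0,0,0.03,0.185],[2,0,0,0.03,0.185]]' >/dev/null; python3 go.py 0.5066 0.2180 0.2667
python3 - <<'E'
from station import *
from h import *
p,d=grab_frame("wrist");c=camera_info("wrist");np.savez("w5.npz",p=p,d=d)
cv2.imwrite("pics/w5.png",p[:,:,::-1])
E
```

```text
t 16.80 pos [0.5073 0.2206 0.2655] yhead 24.0 tilt [0.0046 0.0068] j7 -0.22 F [0.9 7.9 0.5] Tz [ 1.84 -0.26  0.2 ] w 0.0343 gf 63
shift cm [-0.21 -0.17 -0.12]
```

View pics/w5.png

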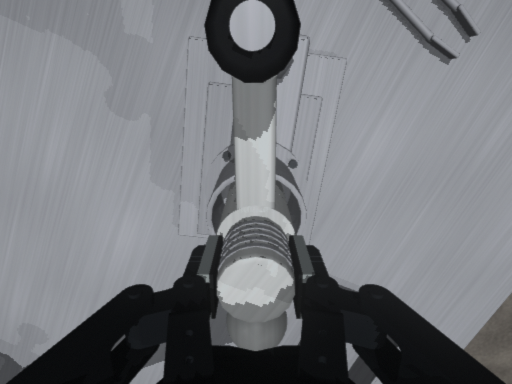

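The crank turns with the tool (grip still at (252,27)). The drift pattern says the boss sits about 2.8 mm along tool −x from my TCP. I'll regrasp centred.

```bash
python3 -m crank '[[5,0,0,0,0],[5,0,0,0,0],[5,0,0,0,0],[5,0,0,0,0]]' >/dev/null; python3 go.py 0.5084 0.2197 0.2665
```

```text
t 17.35 pos [0.5067 0.2156 0.2636] yhead 24.1 tilt [-0.0002 -0.0003] j7 -0.21 F [ 0.3 -0.5 -0.5] Tz [ 0.02 -0.02 -0.02] w 0.0499 gf 0
shift cm [ 0.3   0.32 -0.29]
```

```bash
python3 -m crank '[[5,0.3,0.32,-0.29,0],[5,0,0,0,-0.187],[5,0,0,0,-0.187],[5,0,0,0,-0.187],[5,0,0,0,-0.187]]' >/dev/null; python3 -m crank '[[5,0,0,0,-0.187],[5,0,0,0,-0.187],[5,0,0,0,-0.187],[5,0,0,0,-0.187],[5,0,0,0,-0.187]]' >/dev/null;python3 -m crank '[[5,0,0,0,-0.187],[5,0,0,0,-0.187],[5,0,0,0,-0.187],[5,0,0,0,-0.187],[5,0,0,0,0]]' >/dev/null; python3 go.py 0.5084 0.2197 0.2665
python3 - <<'E'
from station import *
from h import *
for n in("top",):
    p,d=grab_frame(n);c=camera_info(n);f=dict(p=p,d=d,K=c["K"],T=c["world_from_camera"]);np.savez("t6.npz",**f)
    W=pts(f);m=(p.max(2)<60)&(abs(W[...,2]-.315)<.012)&(np.hypot(W[...,0]-.506,W[...,1]-.22)<.13)
    print(m.sum(),W[m].mean(0) if m.any() else 0)
    cv2.imwrite("pics/t6.png",p[:,:,::-1])
E
```

```text
t 19.23 pos [0.5085 0.2202 0.2666] yhead 163.3 tilt [-0.0004  0.0008] j7 1.99 F [ 0.4 -0.2  0.5] Tz [ 0.03  0.04 -0.03] w 0.0497 gf 0
shift cm [ 0.05 -0.    0.01]
17 [0.54345839 0.20478098 0.32244827]
```

```bash
python3 -m crank '[[5,0,0,0,-0.187],[5,0,0,0,-0.187],[5,0,0,0,-0.187],[5,0,0,0,-0.187],[5,0,0,0,0]]' >/dev/null; python3 -m crank '[[2,0,0,0,0],[2,0,0,0,0],[2,0,0,0,0],[2,0,0,0,0]]' >/dev/null; python3 go.py; python3 -m crank '[[2,0,0,0.04,0.185],[2,0,0,0.03,0.185],[2,0,0,0.03,0.185],[2,0,0,0.03,0.185],[2,0,0,0.03,0.185]]' >/dev/null; python3 go.py;  python3 -m crank '[[2,0,0,0.03,0.185],[2,0,0,0.03,0.185],[2,0,0,0.03,0.185],[2,0,0,0.03,0.185],[2,0,0,0.03,0.185]]' >/dev/null; python3 go.py 0.5084 0.2197 0.26
```

```text
t 20.40 pos [0.5083 0.2201 0.2669] yhead -153.8 tilt [ 0.0003 -0.0003] j7 2.63 F [-0.2 -0.6  2.4] Tz [-0.22  0.12 -0.04] w 0.0345 gf 60
t 21.02 pos [0.5087 0.2201 0.2655] yhead 152.9 tilt [0.0013 0.    ] j7 1.83 F [ 0.6 -1.4  1.2] Tz [-0.14 -0.01  0.24] w 0.0349 gf 60
t 21.65 pos [0.5091 0.2198 0.264 ] yhead 99.9 tilt [ 0.0019 -0.0005] j7 1.00 F [ 0.4 -0.9  2.2] Tz [-0.3  -0.21  0.26] w 0.0346 gf 60
shift cm [0.07 0.01 0.4 ]
```

```bash
for i in 1; do python3 -m crank '[[2,0,0,0.03,0.185],[2,0,0,0.03,0.185],[2,0,0,0.03,0.185],[2,0,0,0.03,0.185],[2,0,0,0.03,0.185]]' >/dev/null; python3 go.py;python3 -m crank '[[2,0,0,0.03,0.185],[2,0,0,0.03,0.185],[2,0,0,0.03,0.185],[2,0,0,0.03,0.185],[2,0,0,0.03,0.185]]' >/dev/null; python3 go.py; python3 -m crank '[[2,0,0,0.03,0.185],[2,0,0,0.03,0.185],[2,0,0,0.03,0.185],[2,0,0,0.03,0.185],[2,0,0,0.03,0.185]]' >/dev/null; python3 go.py 0.5086 0.2199 0.26; done
```

```text
t 22.27 pos [0.509  0.2193 0.2625] yhead 46.9 tilt [ 0.0015 -0.0013] j7 0.15 F [-0.7 -3.2  3.8] Tz [-0.54 -0.08  0.2 ] w 0.0344 gf 60
t 22.90 pos [0.5086 0.2191 0.2611] yhead -6.1 tilt [ 0.0007 -0.0017] j7 -0.71 F [-1.3 -3.4  4.8] Tz [-0.65  0.28  0.18] w 0.0347 gf 60
t 23.52 pos [0.5081 0.2194 0.2595] yhead -59.1 tilt [-0.0001 -0.0015] j7 -1.59 F [-1.6 -2.7  4.6] Tz [-0.67  0.49  0.2 ] w 0.0347 gf 60
shift cm [ 0.07 -0.02 -0.05]
```

```bash
python3 -m crank '[[2,0,0,0.03,0.185],[2,0,0,0.03,0.185],[2,0,0,0.03,0.185],[2,0,0,0.03,0.185],[2,0,0,0.03,0.185]]' >/dev/null; python3 go.py; python3 -m crank '[[5,0,0,-0.1,0],[5,0,0,0,0],[5,0,0,0,0],[5,0,0,0,-0.187],[5,0,0,0,-0.187]]' >/dev/null; python3 -m crank '[[5,0,0,0,-0.187],[5,0,0,0,-0.187],[5,0,0,0,-0.187],[5,0,0,0,-0.187],[5,0,0,0,-0.187]]' >/dev/null; python3 -m crank '[[5,0,0,0,-0.187],[5,0,0,0,-0.187],[5,0,0,0,-0.187],[5,0,0,0,-0.187],[5,0,0,0,-0.187]]' >/dev/null; python3 -m crank '[[5,0,0,0,-0.187],[5,0,0,0,-0.187],[5,0,0,0,-0.187],[5,0,0,0,-0.187],[5,0,0,0,-0.187]]' >/dev/null; python3 -m crank '[[5,0,0,0,-0.187],[5,0,0,0,-0.187],[5,0,0,0,-0.187],[5,0,0,0,-0.187],[5,0,0,0,-0.187]]' >/dev/null;  python3 go.py 0.5086 0.2197 0.2590
```

```text
t 24.15 pos [0.5081 0.2198 0.2581] yhead -112.1 tilt [-0.     -0.0009] j7 -2.47 F [-1.8 -1.9  5.4] Tz [-0.43  0.44  0.21] w 0.0345 gf 60
t 27.27 pos [0.5084 0.2199 0.2585] yhead 124.4 tilt [-0.      0.0002] j7 1.39 F [ 0.  -0.3 -0.8] Tz [-0.02  0.02 -0.02] w 0.0499 gf 0
shift cm [-0.   -0.03 -0.05]
```

```bash
python3 -m crank '[[5,0,0,0,-0.187],[5,0,0,0,-0.187],[5,0,0,0,-0.187],[5,0,0,0,-0.187],[5,0,0,0,-0.187]]' >/dev/null; python3 -m crank '[[5,0,0,0,-0.187],[2,0,0,0,0],[2,0,0,0,0],[2,0,0,0,0],[2,0,0,0,0]]' >/dev/null;  python3 go.py; python3 -m crank '[[2,0,0,0.04,0.185],[2,0,0,0.03,0.185],[2,0,0,0.03,0.185],[2,0,0,0.03,0.185],[2,0,0,0.03,0.185]]' >/dev/null; python3 go.py
```

```text
t 28.52 pos [0.5084 0.2199 0.2586] yhead -171.8 tilt [ 0.0003 -0.0006] j7 2.37 F [ 0.9 -0.6 -0.3] Tz [-0.15 -0.02  0.08] w 0.0344 gf 60
t 29.15 pos [0.5086 0.2199 0.2571] yhead 134.9 tilt [ 0.0011 -0.0005] j7 1.55 F [ 0.8 -1.4 -0.6] Tz [-0.19 -0.25  0.24] w 0.0343 gf 60
```

Total is about 477°. I'll go on in small batches and watch the torque for the stop.

```bash
python3 -m crank '[[2,0,0,0.04,0.185],[2,0,0,0.03,0.185],[2,0,0,0.03,0.185]]' >/dev/null; python3 go.py; python3 -m crank '[[2,0,0,0.03,0.185],[2,0,0,0.03,0.185],[2,0,0,0.03,0.185]]' >/dev/null; python3 go.py
```

```text
t 29.52 pos [0.5088 0.2198 0.2562] yhead 103.1 tilt [ 0.0014 -0.0006] j7 1.06 F [ 0.9 -2.  -0.3] Tz [-0.28 -0.23  0.25] w 0.0343 gf 60
t 29.90 pos [0.509  0.2196 0.2554] yhead 71.4 tilt [ 0.002  -0.0013] j7 0.55 F [ 6.3 -3.5 -0.8] Tz [-1.   -1.48  0.67] w 0.0345 gf 60
```

```bash
python3 -m crank '[[2,0,0,0,0.1],[2,0,0,0,0.05],[2,0,0,0,0]]' >/dev/null; python3 go.py; python3 -m crank '[[2,0,0,0,0.1],[2,0,0,0,0]]' >/dev/null; python3 go.py;python3 - <<'E'
from station import *
from h import *
p,d=grab_frame("wrist");np.savez("w7.npz",p=p,d=d);q,_=grab_frame("scene")
a=p
b=cv2.resize(q[100:230,240:370],(384,384),interpolation=cv2.INTER_CUBIC)
cv2.imwrite("pics/c7.png",cv2.resize(np.hstack([a,b]),(800,343))[:,:,::-1])
E
```

```text
t 30.27 pos [0.5075 0.2203 0.2554] yhead 63.2 tilt [-0.0005 -0.0011] j7 0.42 F [-4.  -2.2  5.3] Tz [-0.43  0.84  0.66] w 0.0343 gf 61
t 30.52 pos [0.5078 0.2203 0.2554] yhead 57.5 tilt [-0.0003 -0.0005] j7 0.33 F [-3.7 -1.7  6.2] Tz [-0.4   0.88  0.63] w 0.0347 gf 61
```

View pics/c7.png

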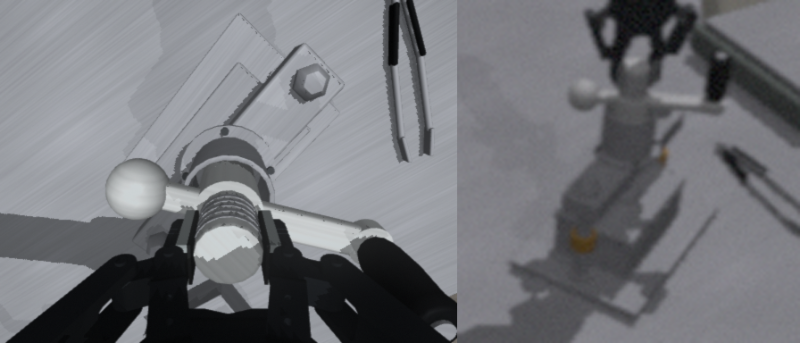

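The view shows the boss at (228,255) still in the fingers and the crank arm square across the beam. The torque jumped from 0.25 to 0.66 Nm and the fingers then slipped on the boss, which means the hard stop. I'll open and retreat upward.

```bash
python3 -m crank '[[5.5,0,0,0,0],[5.5,0,0,0,0],[5.5,0,0,0,0],[5.5,0,0,0,0],[5.5,0,0,-0.3,0]]' >/dev/null; python3 go.py; python3 -m crank '[[5.5,0,0,-1,0],[5.5,0,0,-2,0],[5.5,0,0,-4,0],[5.5,0,0,-5,0],[5.5,0,0,-5,0]]' >/dev/null; python3 -m crank '[[5.5,-5,0,0,0],[5.5,-5,0,0,0],[5.5,-5,0,0,0],[5.5,0,0,0,0]]' >/dev/null; python3 go.py
python3 - <<'E'
from station import *
from h import *
from scipy.spatial.transform import Rotation as R
s=observe();p,d=grab_frame("wrist");c=camera_info("wrist")
T=np.eye(4);T[:3,:3]=R.from_rotvec(s["eef_rot"]).as_matrix();T[:3,3]=s["ee_pos"];T=T@c["T_tool_cam"]
f=dict(p=p,d=d,K=c["K"],T=T);np.savez("w8.npz",**f)
W=pts(f);m=(np.hypot(W[...,0]-.507,W[...,1]-.219)<.16)&(d>0)
b=m&(np.hypot(W[...,0]-.507,W[...,1]-.219)<.03)&(W[...,2]>.26)&(W[...,2]<.305);print("boss",b.sum(),W[b].mean(0),np.median(W[b][:,2]))
g=m&(p.max(2)<70)&(W[...,2]>.26)&(W[...,2]<.33);print("grip",g.sum(),W[g].mean(0) if g.any() else 0)
q,_=grab_frame("top")
cv2.imwrite("pics/c8.png",cv2.resize(np.hstack([p,cv2.resize(q[140:260,140:260],(384,384),interpolation=cv2.INTER_CUBIC)]),(800,343))[:,:,::-1])
E
```

```text
t 31.25 pos [0.5082 0.22   0.2579] yhead 57.3 tilt [-0.0004 -0.0001] j7 0.33 F [-0.1 -0.2  0.4] Tz [0.02 0.01 0.01] w 0.0544 gf 0
t 32.38 pos [0.6373 0.1351 0.4268] yhead 57.0 tilt [-0.0011 -0.0009] j7 0.57 F [0.3 0.1 0.1] Tz [ 0.02 -0.01  0.03] w 0.0547 gf 0
boss 817 [0.51796955 0.21268115 0.28044397] 0.2831056505365363
grip 1285 [0.5786113  0.27936777 0.29283205]
```

View pics/c8.png

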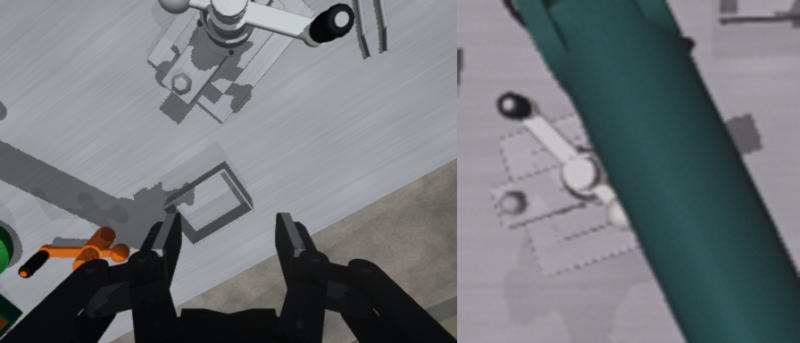

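```bash
python3 -m crank '[[5.5,0,0,0,0],[5.5,0,0,0,0]]' >/dev/null; python3 -c "
from station import *
print(hand_in())"
```

```text
the job is handed in; nothing more can be done
None
```

I handed the job in with the crank seated upright on the spindle hex and wound about 540° (15 mm of lid travel) to a hard stop, with the arm clear of everything. The hand-in gave no verdict. That the lid is closed is inferred from the torque jump at the stop and the crank's final height (hub underside at about 166 mm).

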